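Clear the microscope bench, then load the sample carrier

ROBOT

A 6-joint arm with a two-finger parallel gripper is mounted at the origin on the work surface. World frame = base frame: x ahead of the robot, y to its left, z up, the work surface at z = 0. Lengths are in m, angles in rad, forces in N, time in s.
With the tool pointing down it reaches from about 0.35 to 0.85 m from the base axis. Payload 8.1 kg.
Tool frame: the origin (TCP) lies midway between the tips of the shut fingers; the grasp point (between the pads) lies 19 mm behind it; y points along the fingers, x is the direction in which the jaws open and shut, and the axes are right-handed (so a half turn about y gives the same grasp; the last joint's range is limited). The gripper opens to 93 mm and grips with 3 to 60 N. Pads are 15 mm wide; open, the fingers measure 128 mm over their backs; the gripper's body (75 mm by 188 mm) begins 65 mm behind the grasp point.
Start: joints at [1.08, 0.13, 1.488, -0, 1.523, -0.085], TCP at [0.237, 0.551, 0.219] pointing down, gripper open.
Joint ranges: [-2.96, 2.96], [-0.89, 2.26], [0.02, 2.5], [-1.34, 4.48], [0, 2.73], [-2.66, 2.66]. Speed limits (rad/s): [2.39, 2.39, 2.79, 3.14, 3.14, 3.14].

INTERFACE

Orientations are given as a unit quaternion [x, y, z, w].
In Python, from workcell import env gives the robot as it stands.
- The arm moves only by the tool jog_arm, never from a script. Its argument "series" is a list of rows, each a list of 7 numbers: the shift along the tool's x, y, z in cm, then the turn, a rotation vector about the tool's x, y, z in rad, then the opening, from 0 (shut) to 1 (fully open). A call has exactly 5 rows; each row is the pose to reach, as a shift and turn from the pose commanded when the call began, along the tool's axes at that moment; what a row does not reach only later rows make up. A row lasts 1/8 s, in which the tool goes at most 62.5 mm and 10.7 degrees, less where a joint would pass 70% of its speed; a pose out of reach is approached as far as the arm can. A call with a gripper value outside its range is refused whole. The fingers move at their own pace and stop on an object; the grip force is fixed at half the most. Time passes only in rows, so rows that repeat a pose let the fingers close, or fill a call up. It gives the time, the measured TCP pose, the force and the opening at its end, in the units of the state.
- env.sense(): the state, without advancing time (a new reading comes with each control period).
- env.capture(name): name is "scene" or "top"; returns a dict with "color" (384x512x3 uint8, blue, green, red), "range_z" (384x512 float32, m along the optical axis (not along the pixel's ray), 0 where there is no reading), "fx", "fy", "cx", "cy" (pixels), "pose" (4x4, takes a point from camera to world coordinates). Camera axes: x right, y down, z forward; pixel columns grow to the right and rows downward; lengths in m; the calibration is good to about 2 mm. A picture is of the moment at which its call begins.
- env.finish_job(): hands the job in, once; it reports no verdict.
Trained networks look in a picture, given as the dict that the camera call returned (one of the last four; its "shot" number tells which), for a name from the list of things; names that differ only in an ending like _2 or _b are one class to them, and where a whole thing is asked for, a point or a joint stands for the part that bears it (a point fixed in the world has none). Each returns a list of dicts, best first, with "p" (0 to 1); they miss things now and then, are a little off and sometimes report something else, mostly with a low value. They report only what shows in the picture. A call takes as long as a camera call.
- env.trace(picture, name): "mask" (384x512 bool, what is visible of it) and "extent" ([left, top, right, bottom] in pixels, round what is visible of it).
- env.tip_of(picture, name): "point" ([column, row] in pixels: a listed point, or the origin of a listed thing).
The state is a dict: "t": time; "qpos": joint angles; "qvel": joint speeds; "joint_torque": joint torques, N m; "ee_pos": TCP position; "tcp_rot": TCP orientation; "wrist_force": force on the tool from outside, world axes, zero at the start; "wrist_torque": the same for the moment, N m; "finger_gap": finger opening in m.
Only numpy, scipy, OpenCV 4.12 (cv2) and the standard library are available. Lean on these libraries where they do the work, as an engineer would, in place of code of your own. Each camera call takes 0.05 s, during which the arm holds its last target. There are 200 camera calls.

TASK

Clear the bench: stand both microscope objectives upright in the blue-lined tray and both black resin mounts upright in the yellow tray, setting them down rather than dropping them. Only then stand the green-topped specimen holder on the white sprung platform of the sample carrier and press it down until the two red catches snap over its base and it stays down by itself. Leave the beaker and the jar where they are.

Things in the scene. Friction and masses are not known exactly. Their poses are not given: they have to be found in the camera images.
- objective_a: Microscope objective standing upright on its brass thread, nose up: silver barrel 30 mm across from 6 to 36 mm above its foot, with a blue band round its top 9 mm; below it the 24 mm thread, above it a narrower nose (22 mm, then 14 mm) to 50 mm in all. About 0.12 kg. Origin: centre of its underside, z up.
- objective_b: Microscope objective standing upright on its brass thread, nose up: silver barrel 30 mm across from 6 to 36 mm above its foot, with a red band round its top 9 mm; below it the 24 mm thread, above it a narrower nose (22 mm, then 14 mm) to 50 mm in all. About 0.12 kg. Origin: centre of its underside, z up.
- mount_a: Resin specimen mount: a plain black cylinder 30 mm across, 25 mm high, standing upright, with a small rectangle of copper set in its top face. About 35 g. Origin: centre of its underside, z up.
- mount_b: Resin specimen mount: a plain black cylinder 30 mm across, 25 mm high, standing upright, with a small rectangle of silvery aluminium set in its top face. About 35 g. Origin: centre of its underside, z up.
- holder: Specimen holder: round aluminium flange 52 mm across, 6 mm thick, then a column 30 mm across to 62 mm in all, its top 18 mm green resin with a steel square on top. Alike all round. 0.15 kg. Origin: centre of its underside, z up. The carrier's guides are tall: hold it high, fingertips 40 mm or more above its underside.
- blue_tray: Shallow white tray with a blue lining, for the objectives. Fixed to the bench. Outside 100 mm (its x) by 130 mm (its y, the long side), inside 90 by 120 mm; floor 5 mm thick, rim 12 mm above the bench. Origin: centre of its underside; z up.
- yellow_tray: Shallow all-yellow tray, for the resin mounts. Fixed to the bench. Outside 100 mm (its x) by 130 mm (its y, the long side), inside 90 by 120 mm; floor 5 mm thick, rim 12 mm above the bench. Origin: centre of its underside; z up.
- carrier: Black plate 110 by 110 by 6 mm fixed to the bench; origin: its underside's centre, z up. Central white sprung platform, top 38 mm up, sinks 23 mm at most. 4 slippery diagonal guides, 54 mm high, 60 mm bore, flared mouth 74 mm. Red sprung catches at +y, -y snap over the holder's flange when its underside is 18 mm up (38 mm if not caught). Takes about 10 N: press to 16 mm, then let go.
- beaker: Bystander: open clear glass beaker, 66 mm across, 85 mm high, on the left edge of the work. Origin: centre of its underside. Not to be moved.
- jar: Bystander: closed amber jar with white cap, 60 mm across, 85 mm high, on the right edge of the work. Origin: centre of its underside. Not to be moved.

How it is judged:
On the way, in this order (a step that is already met when the one before it is completed fails the run):
1. both objectives stand in the blue-lined tray and both mounts in the yellow tray (x of objective_a in the frame of blue_tray between -0.034 and 0.034 m and y of objective_a in the frame of blue_tray between -0.049 and 0.049 m and z of each of objective_a, objective_b in the frame of blue_tray below 0.009 m and angle between each of objective_a, objective_b, mount_a, mount_b's own z axis and vertical below 0.15 rad and linear speed of each of objective_a, objective_b, mount_a, mount_b below 0.03 m/s and x of objective_b in the frame of blue_tray between -0.034 and 0.034 m and y of objective_b in the frame of blue_tray between -0.049 and 0.049 m and x of mount_a in the frame of yellow_tray between -0.034 and 0.034 m and y of mount_a in the frame of yellow_tray between -0.049 and 0.049 m and z of each of mount_a, mount_b in the frame of yellow_tray below 0.009 m and x of mount_b in the frame of yellow_tray between -0.034 and 0.034 m and y of mount_b in the frame of yellow_tray between -0.049 and 0.049 m), for 0.2 s.
2. after that, the holder is pressed down in the carrier to where the catches hold it (horizontal distance between holder and carrier below 0.008 m and z of holder in the frame of carrier below 0.0215 m and angle between holder's own z axis and vertical below 0.12 rad and linear speed of holder below 0.03 m/s), for 0.2 s.
At the end, for the whole second after the job is handed in: All at rest: objectives in the blue-lined and mounts in the yellow tray, upright within 0.15 rad, centres within 34 mm (tray x) and 49 mm (tray y) of the tray centre, on its floor; the holder upright in the carrier, underside less than 21.5 mm above its origin, within 8 mm of its axis (all of step 1 and all of step 2); the robot touches nothing.
It fails at once if the beaker or the jar moved more than 25 mm (distance of any of beaker, jar from where it was at the start of the episode above 0.025 m).
It fails at once if an objective or a mount dropped (moving freely, out of the fingers, faster than 0.85 m/s: a fall of about 4 cm) ((linear speed of objective_a above 0.85 m/s and contact force between the fingers and objective_a below 0.01 N) or (linear speed of objective_b above 0.85 m/s and contact force between the fingers and objective_b below 0.01 N) or (linear speed of mount_a above 0.85 m/s and contact force between the fingers and mount_a below 0.01 N) or (linear speed of mount_b above 0.85 m/s and contact force between the fingers and mount_b below 0.01 N)).
It also fails if it takes over 122 s, if anything falls off the work surface, if the arm or the gripper's body presses on something with over 40 N, if the wrist force passes 120 N, or if a joint passes its speed limit or range.

## Working session

There is one attempt and no reset: what is moved stays moved. The work goes in short steps, Python scripts to look and compute and a tool call to move; the robot and the scene stay as the last step left them, time stands still between calls to the robot, and variables do not carry over. Pictures are saved under pics/ and viewed, about 12 in all and at most 16, crops included, and the job is handed in when it is done.

Besides the shell and the picture viewer there is one more tool, called after "Emit:" in YAML: its name, and indented under it one key for each argument. jog_arm: Moves the arm, as the interface text tells. Its arguments: {"type":"object","properties":{"series":{"type":"array"}},"required":["series"]}

```bash
ls; mkdir -p pics; python3 - <<'E'
from workcell import env
import cv2
s=env.sense(); print(s)
for n in("scene","top"):
    p=env.capture(n); cv2.imwrite(f"pics/{n}0.png",p["color"]); print(n,p["fx"],p["pose"].round(3).tolist())
E
```

```text
pics
{'t': 0.0, 'qpos': array([ 1.07958215e+00,  1.31152676e-01,  1.48930594e+00, -3.16536467e-05,
        1.52302847e+00, -8.54428067e-02]), 'qvel': array([ 0.00205921,  0.0001768 , -0.00024514,  0.00155106, -0.00040445,
       -0.0014242 ]), 'joint_torque': array([-1.17454092e-03, -5.59886241e+01, -4.91736031e+01,  7.64681166e-02,
        3.62691621e-02, -1.56430160e-04]), 'ee_pos': array([0.23656857, 0.55074557, 0.21757791]), 'tcp_rot': array([ 0.59082158,  0.38841315, -0.38957995, -0.59016316]), 'wrist_force': array([ 0.12529223, -1.00074941,  0.12469254]), 'wrist_torque': array([ 0.03678857,  0.01050547, -0.04878931]), 'finger_gap': 0.09309376675014015}
scene 355.2700400612975 [[-0.477, 0.463, -0.747, 1.233], [0.879, 0.23, -0.418, 0.379], [-0.022, -0.856, -0.517, 0.542], [0.0, 0.0, 0.0, 1.0]]
top 393.9341001084651 [[0.002, -0.988, 0.157, 0.339], [-1.0, 0.0, 0.012, 0.001], [-0.012, -0.157, -0.988, 1.217], [0.0, 0.0, 0.0, 1.0]]
```

View pics/scene0.png

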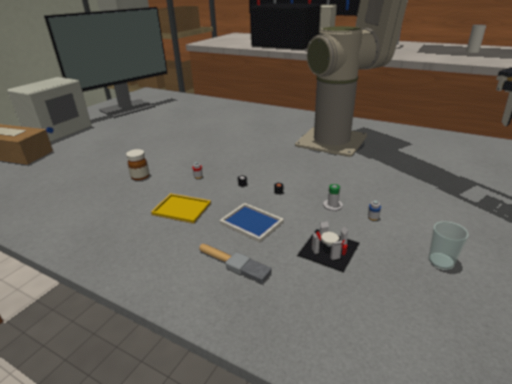

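View pics/top0.png

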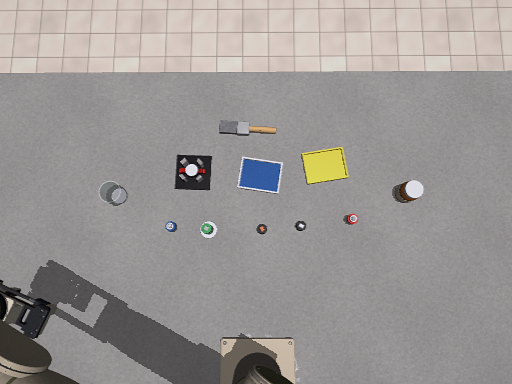

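```bash
cat > h.py <<'E'
from workcell import env
import numpy as np, cv2
from scipy.spatial.transform import Rotation as R
def cloud(p):
    h,w=p["range_z"].shape; u,v=np.meshgrid(np.arange(w),np.arange(h)); z=p["range_z"]
    c=np.stack([(u-p["cx"])/p["fx"]*z,(v-p["cy"])/p["fy"]*z,z],-1)
    return c@p["pose"][:3,:3].T+p["pose"][:3,3]
E
python3 - <<'E'
from h import *
for cam in("top","scene"):
    p=env.capture(cam); C=cloud(p); print(cam)
    for n in["objective_a","mount_a","holder","blue_tray","yellow_tray","carrier","beaker","jar"]:
        for d in env.trace(p,n):
            m=d["mask"]&(p["range_z"]>0)
            if d["p"]<.2 or m.sum()<10: continue
            P=C[m]; top=np.percentile(P[:,2],95)
            T=P[P[:,2]>top-.004]
            hs=p["color"][m].mean(0).round()
            (cx,cy),(w,h),a=cv2.minAreaRect(P[:,:2].astype(np.float32))
            print(n,round(d["p"],2),d["extent"],"top",top.round(3),"med",T.mean(0).round(3),"rect",np.round([cx,cy,w,h,a],3),hs)
E
```

```text
top
objective_a 0.66 [164.2, 221.2, 177.2, 234.1] top 0.051 med [0.436 0.262 0.049] rect [4.3600e-01 2.6300e-01 3.0000e-02 2.8000e-02 6.4147e+01] [154. 126. 113.]
mount_a 0.47 [295.3, 225.0, 306.9, 230.5] top 0.028 med [ 0.438 -0.13   0.026] rect [ 0.439 -0.131  0.022  0.022  0.903] [115. 110. 111.]
holder 0.7 [260.5, 224.1, 264.9, 232.5] top 0.029 med [ 0.43  -0.013  0.027] rect [ 4.2900e-01 -1.4000e-02  2.7000e-02  2.6000e-02  4.2382e+01] [65. 72. 94.]
holder 0.49 [201.8, 219.6, 214.4, 240.7] top 0.064 med [0.429 0.15  0.062] rect [ 0.429  0.151  0.052  0.052 45.396] [166. 177. 155.]
blue_tray 0.97 [238.5, 156.8, 281.3, 195.4] top 0.012 med [ 0.597 -0.008  0.011] rect [ 5.9900e-01 -7.0000e-03  1.3300e-01  1.0200e-01  8.2133e+01] [166. 112.  82.]
yellow_tray 0.56 [303.3, 146.3, 344.4, 183.4] top 0.012 med [ 0.628 -0.209  0.011] rect [ 0.632 -0.213  0.101  0.136  9.142] [ 79. 201. 210.]
carrier 0.93 [176.3, 150.5, 209.9, 189.0] top 0.047 med [0.614 0.204 0.05 ] rect [ 0.611  0.203  0.109  0.11  87.654] [67. 64. 72.]
beaker 0.84 [97.8, 184.1, 129.0, 204.6] top 0.085 med [0.533 0.432 0
[... 1402 characters left out ...]
4, 195.0, 214.5, 226.4] top 0.011 med [ 0.639 -0.207  0.01 ] rect [ 0.632 -0.217  0.105  0.147  7.641] [ 18. 133. 161.]
yellow_tray 0.75 [295.3, 226.2, 359.6, 267.3] top 0.046 med [0.609 0.207 0.047] rect [ 0.597  0.205  0.11   0.139 87.83 ] [65. 66. 73.]
carrier 0.62 [295.1, 222.1, 358.6, 272.8] top 0.046 med [0.607 0.206 0.048] rect [ 0.596  0.203  0.113  0.139 87.869] [65. 67. 73.]
beaker 0.78 [425.9, 222.9, 469.6, 268.3] top 0.084 med [0.536 0.435 0.083] rect [5.2700e-01 4.3500e-01 6.5000e-02 8.3000e-02 8.4735e+01] [115. 119. 111.]
jar 0.85 [129.0, 148.8, 148.9, 182.4] top 0.084 med [ 0.545 -0.452  0.084] rect [ 5.4600e-01 -4.5200e-01  5.7000e-02  5.3000e-02  8.1935e+01] [ 84.  98. 111.]
```

The scene view shows the trays at about (181,207) and (252,220), the carrier at (329,245), the holder at (334,195), and the objectives at (375,210) blue and (197,170) red. The mounts are at (279,188) copper and (242,181) aluminium. The top view agrees: blue objective (171,226), holder (208,229), copper mount (262,229), aluminium mount (301,225), red objective (352,218).

```bash
python3 - <<'E'
from h import *
s=env.sense(); M=R.from_quat(s["tcp_rot"]).as_matrix(); print(M.round(3))
p=env.capture("top"); C=cloud(p); Z=C[...,2]
for n,(u,v) in dict(oa=(171,226),hold=(208,229),ma=(262,229),mb=(301,225),ob=(352,218)).items():
    P=C[v-16:v+17,u-16:u+17].reshape(-1,3); P=P[(P[:,2]>.008)&(P[:,2]<.09)]; t=P[:,2].max()
    T=P[P[:,2]>t-.008]; c,r=cv2.minEnclosingCircle(P[:,:2].astype(np.float32))
    print(n,"top",t.round(3),T.mean(0).round(4),"circ",np.round(c,4),round(r,4),len(P))
# platform, white disc + guides
P=C[145:200,170:215].reshape(-1,3); col=p["color"][145:200,170:215].reshape(-1,3).astype(int)
k=(abs(P[:,2]-.039)<.005)&(col.min(1)>170); c,r=cv2.minEnclosingCircle(P[k][:,:2].astype(np.float32)); print("plat",P[k].mean(0).round(4),np.round(c,4),r)
k=(P[:,2]>.01)&(P[:,2]<.08);print("up",P[k].mean(0).round(4),P[k].min(0).round(3),P[k].max(0).round(3))
for n in["blue_tray","yellow_tray","carrier"]:
    d=env.trace(p,n)[0]; m=d["mask"]&(p["range_z"]>0); print(n,[np.round(x,3) for x in cv2.minAreaRect(C[m][:,:2].astype(np.float32))])
cv2.imwrite("pics/crop.png",cv2.resize(p["color"][140:245,150:370],None,fx=3.5,fy=3.5,interpolation=cv2.INTER_CUBIC))
E
```

```text
[[ 0.395  0.    -0.919]
 [ 0.919  0.     0.395]
 [ 0.    -1.     0.   ]]
oa top 0.052 [0.4368 0.2627 0.0479] circ [0.4359 0.2622] 0.0157 98
hold top 0.066 [0.429  0.1508 0.0613] circ [0.4279 0.1504] 0.0249 120
ma top 0.031 [ 0.4298 -0.0129  0.0249] circ [ 0.43   -0.0135] 0.0148 77
mb top 0.029 [ 0.4391 -0.1316  0.0242] circ [ 0.4397 -0.1319] 0.0149 80
ob top 0.055 [ 0.459  -0.2845  0.0497] circ [ 0.4592 -0.2857] 0.0158 99
plat [0.6096 0.2027 0.0376] [0.6095 0.2022] 0.01878739334642887
up [0.6111 0.2035 0.0351] [0.557 0.154 0.01 ] [0.663 0.255 0.057]
blue_tray [array([ 0.601, -0.006]), array([0.136, 0.103]), np.float64(79.276)]
yellow_tray [array([ 0.633, -0.214]), array([0.105, 0.136]), np.float64(9.283)]
carrier [array([0.613, 0.204]), array([0.113, 0.116]), np.float64(87.137)]
```

View pics/crop.png

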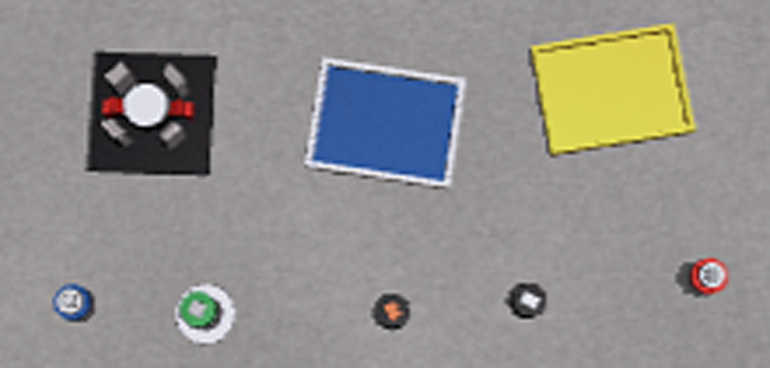

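Emit:
jog_arm:
  series:
    - [-4,2,-6,0,0.2,0,0.65]
    - [-8,4,-12,0,0.4,0,0.65]
    - [-12,6,-18,0,0.6,0,0.65]
    - [-16,8,-24,0,0.75,0,0.65]
    - [-18.5,9,-29.9,0,0.93,0,0.65]

```text
t: 1.82
ee_pos: [0.4074, 0.3003, 0.1386]
tcp_rot: [-0.702, -0.081, 0.081, 0.703]
wrist_force: [0.7, 0.7, -0.3]
finger_gap: 0.0603
```

Emit:
jog_arm:
  series:
    - [0,0,0,0,0.12,0,0.65]
    - [0,0,0,0,0.235,0,0.65]
    - [0,0,0,0,0.235,0,0.65]
    - [0,0,0,0,0.235,0,0.65]
    - [0,0,0,0,0.235,0,0.65]

```text
t: 2.45
ee_pos: [0.4068, 0.3022, 0.1391]
tcp_rot: [-0.707, -0.001, 0.001, 0.707]
wrist_force: [0.3, 0.1, 0.2]
finger_gap: 0.0605
```

Emit:
jog_arm:
  series:
    - [3.1,2,-3.9,0,0,0,0.65]
    - [3.1,5,-3.9,0,0,0,0.65]
    - [3.1,8,-3.9,0,0,0,0.65]
    - [3.1,10.5,-3.9,0,0,0,0.65]
    - [3.1,13,-3.9,0,0,0,0.65]

```text
t: 3.08
ee_pos: [0.4378, 0.2631, 0.0082]
tcp_rot: [0.707, 0.001, -0.001, -0.707]
wrist_force: [1.0, 0.1, -1.0]
finger_gap: 0.0602
```

Emit:
jog_arm:
  series:
    - [0,0,0,0,0,0,0.65]
    - [0,0,0,0,0,0,0.1]
    - [0,0,0,0,0,0,0.1]
    - [0,0,0,0,0,0,0.1]
    - [0,0,0,0,0,0,0.1]

```text
t: 3.7
ee_pos: [0.4384, 0.2633, 0.0098]
tcp_rot: [-0.707, -0.0, -0.0, 0.707]
wrist_force: [-1.9, 0.3, 4.7]
finger_gap: 0.0298
```

Emit:
jog_arm:
  series:
    - [0,-3,0,0,0,0,0.1]
    - [0,-7,0,0,0,0,0.1]
    - [1.5,-10,-3,0,0,0,0.1]
    - [4,-10,-6,0,0,0,0.1]
    - [7,-10,-10,0,0,0,0.1]

```text
t: 4.32
ee_pos: [0.5087, 0.1626, 0.1098]
tcp_rot: [-0.707, -0.001, 0.0, 0.707]
wrist_force: [0.6, 0.3, -0.9]
finger_gap: 0.0293
```

Emit:
jog_arm:
  series:
    - [2,0,-3,0,0,0,0.1]
    - [5,0,-7,0,0,0,0.1]
    - [8,0,-11,0,0,0,0.1]
    - [9.6,0,-14.2,0,0,0,0.1]
    - [9.6,0,-14.2,0,0,0,0.1]

```text
t: 4.95
ee_pos: [0.6046, 0.0184, 0.1088]
tcp_rot: [0.707, -0.001, 0.001, -0.707]
wrist_force: [-0.3, -0.3, -1.6]
finger_gap: 0.0293
```

Emit:
jog_arm:
  series:
    - [0,3,0.2,0,0,0,0.1]
    - [0,6,0.2,0,0,0,0.1]
    - [0,8,0.2,0,0,0,0.1]
    - [0,9,0.2,0,0,0,0.1]
    - [0,9.4,0.2,0,0,0,0.1]

```text
t: 5.58
ee_pos: [0.6039, 0.0233, 0.015]
tcp_rot: [-0.707, -0.0, 0.0, 0.707]
wrist_force: [-0.5, -0.1, -1.9]
finger_gap: 0.0293
```

Emit:
jog_arm:
  series:
    - [0,0,0,0,0,0,0.1]
    - [0,0,0,0,0,0,0.54]
    - [0,0,0,0,0,0,0.54]
    - [0,0,0,0,0,0,0.54]
    - [0,-2,0,0,0,0,0.54]

```text
t: 6.2
ee_pos: [0.6022, 0.023, 0.034]
tcp_rot: [-0.707, 0.001, 0.001, 0.707]
wrist_force: [0.3, -0.1, -1.0]
finger_gap: 0.0499
```

Emit:
jog_arm:
  series:
    - [0,-4,0,0,0,0,0.65]
    - [-4,-8,-1,0,0,0,0.65]
    - [-9,-8,-2,0,0,0,0.65]
    - [-14,-8,-3,0,0,0,0.65]
    - [-17.3,-8,-3.6,0,0,0,0.65]

```text
t: 6.82
ee_pos: [0.4296, -0.0133, 0.1163]
tcp_rot: [0.707, 0.0, 0.001, -0.707]
wrist_force: [0.4, -0.4, 0.7]
finger_gap: 0.0604
```

Emit:
jog_arm:
  series:
    - [0,0,0,0,0,0,0.65]
    - [0,3,0,0,0,0,0.65]
    - [0,5,0,0,0,0,0.65]
    - [0,6,0,0,0,0,0.65]
    - [0,6,0,0,0,0,0.65]

```text
t: 7.45
ee_pos: [0.4312, -0.013, 0.0552]
tcp_rot: [-0.707, 0.0, 0.0, 0.707]
wrist_force: [-0.4, -0.6, 0.3]
finger_gap: 0.0599
```

Emit:
jog_arm:
  series:
    - [-0.1,2.5,0,0,0,0,0.65]
    - [-0.1,4.6,0,0,0,0,0.65]
    - [-0.1,4.7,0,0,0,0,0.65]
    - [-0.1,4.7,0,0,0,0,0.1]
    - [-0.1,4.7,0,0,0,0,0.1]

```text
t: 8.07
ee_pos: [0.4311, -0.0132, 0.0094]
tcp_rot: [0.707, 0.001, 0.001, -0.707]
wrist_force: [0.8, 0.5, 0.6]
finger_gap: 0.0449
```

Emit:
jog_arm:
  series:
    - [0,0,0,0,0,0,0.1]
    - [0,0,0,0,0,0,0.1]
    - [0,-2,0,0,0,0,0.1]
    - [0,-5,0,0,0,0,0.1]
    - [0,-8,0,0,0,0,0.1]

```text
t: 8.7
ee_pos: [0.4296, -0.013, 0.0888]
tcp_rot: [-0.707, 0.0, 0.0, 0.707]
wrist_force: [0.6, -0.7, -0.1]
finger_gap: 0.029
```

Emit:
jog_arm:
  series:
    - [4,0,-3.5,0,0,0,0.1]
    - [8,0,-7,0,0,0,0.1]
    - [12,0,-10.5,0,0,0,0.1]
    - [16,0,-14,0,0,0,0.1]
    - [19.8,0,-17.4,0,0,0,0.1]

```text
t: 9.32
ee_pos: [0.629, -0.1882, 0.0877]
tcp_rot: [-0.707, 0.0, 0.0, 0.707]
wrist_force: [0.9, -0.5, -0.8]
finger_gap: 0.0295
```

Emit:
jog_arm:
  series:
    - [0,0,0,0,0,0,0.1]
    - [0,3,0,0,0,0,0.1]
    - [0,6,0,0,0,0,0.1]
    - [0,7,0,0,0,0,0.1]
    - [0,7.4,0,0,0,0,0.1]

```text
t: 9.95
ee_pos: [0.6276, -0.1866, 0.014]
tcp_rot: [-0.707, 0.0, 0.0, 0.707]
wrist_force: [0.7, 0.7, -0.3]
finger_gap: 0.029
```

Emit:
jog_arm:
  series:
    - [0,0,0,0,0,0,0.1]
    - [0,0,0,0,0,0,0.5]
    - [0,0,0,0,0,0,0.5]
    - [0,0,0,0,0,0,0.5]
    - [0,-3,0,0,0,0,0.5]

```text
t: 10.58
ee_pos: [0.6254, -0.1861, 0.0413]
tcp_rot: [-0.706, 0.002, 0.002, 0.708]
wrist_force: [0.2, 0.3, -0.6]
finger_gap: 0.0463
```

Emit:
jog_arm:
  series:
    - [0,-5,0,0,0,0,0.65]
    - [-5,-5,1.5,0,0,0,0.65]
    - [-10,-5,3,0,0,0,0.65]
    - [-15,-5,4.5,0,0,0,0.65]
    - [-18.8,-5,5.8,0,0,0,0.65]

```text
t: 11.2
ee_pos: [0.4382, -0.1284, 0.0939]
tcp_rot: [0.707, -0.0, 0.0, -0.707]
wrist_force: [0.2, -0.5, -0.1]
finger_gap: 0.0605
```

Emit:
jog_arm:
  series:
    - [0,0,0,0,0,0,0.65]
    - [0,1,0,0,0,0,0.65]
    - [0,3,0,0,0,0,0.65]
    - [0,4,0,0,0,0,0.65]
    - [0,4,0,0,0,0,0.65]

```text
t: 11.82
ee_pos: [0.4396, -0.1289, 0.053]
tcp_rot: [-0.707, 0.001, 0.001, 0.707]
wrist_force: [0.4, -0.2, 0.2]
finger_gap: 0.0606
```

Emit:
jog_arm:
  series:
    - [0.1,2.5,-0.1,0,0,0,0.65]
    - [0.1,4.4,-0.1,0,0,0,0.65]
    - [0.1,4.5,-0.1,0,0,0,0.65]
    - [0.1,4.5,-0.1,0,0,0,0.1]
    - [0.1,4.5,-0.1,0,0,0,0.1]

```text
t: 12.45
ee_pos: [0.4419, -0.1304, 0.0103]
tcp_rot: [0.707, 0.001, 0.001, -0.707]
wrist_force: [-0.5, 0.7, -0.1]
finger_gap: 0.045
```

Emit:
jog_arm:
  series:
    - [0,0,0,0,0,0,0.1]
    - [0,0,0,0,0,0,0.1]
    - [0,-2,0,0,0,0,0.1]
    - [0,-5,0,0,0,0,0.1]
    - [0,-8,0,0,0,0,0.1]

```text
t: 13.08
ee_pos: [0.4406, -0.1299, 0.0898]
tcp_rot: [-0.707, 0.0, 0.0, 0.707]
wrist_force: [0.4, 0.6, -0.3]
finger_gap: 0.0292
```

Emit:
jog_arm:
  series:
    - [4,0,-2.2,0,0,0,0.1]
    - [8,0,-4.4,0,0,0,0.1]
    - [12,0,-6.6,0,0,0,0.1]
    - [16,0,-8.8,0,0,0,0.1]
    - [19.6,0,-11.1,0,0,0,0.1]

```text
t: 13.7
ee_pos: [0.6382, -0.2416, 0.0888]
tcp_rot: [-0.707, -0.0, 0.0, 0.707]
wrist_force: [-0.3, -0.4, -0.4]
finger_gap: 0.0291
```

Emit:
jog_arm:
  series:
    - [0,0,0,0,0,0,0.1]
    - [0,3,0,0,0,0,0.1]
    - [0,6,0,0,0,0,0.1]
    - [0,7,0,0,0,0,0.1]
    - [0,7.4,0,0,0,0,0.1]

```text
t: 14.32
ee_pos: [0.6365, -0.2407, 0.015]
tcp_rot: [-0.707, 0.0, 0.0, 0.707]
wrist_force: [0.3, 0.4, 0.3]
finger_gap: 0.0296
```

Emit:
jog_arm:
  series:
    - [0,0,0,0,0,0,0.1]
    - [0,0,0,0,0,0,0.5]
    - [0,0,0,0,0,0,0.5]
    - [0,0,0,0,0,0,0.5]
    - [0,-3,0,0,0,0,0.5]

```text
t: 14.95
ee_pos: [0.6345, -0.2399, 0.0421]
tcp_rot: [-0.706, 0.002, 0.002, 0.708]
wrist_force: [0.8, 0.5, 0.8]
finger_gap: 0.0464
```

Emit:
jog_arm:
  series:
    - [0,-5,0,0,0,0,0.65]
    - [-5,-5,-1,0,0,0,0.65]
    - [-10,-5,-2,0,0,0,0.65]
    - [-14,-5,-3.5,0,0,0,0.65]
    - [-17.6,-5,-4.2,0,0,0,0.65]

```text
t: 15.58
ee_pos: [0.4595, -0.2837, 0.0954]
tcp_rot: [0.707, -0.0, 0.0, -0.707]
wrist_force: [0.7, 0.0, -0.2]
finger_gap: 0.0603
```

Emit:
jog_arm:
  series:
    - [0,0,0,0,0,0,0.65]
    - [0,1,0,0,0,0,0.65]
    - [0,2,0,0,0,0,0.65]
    - [0,3,0,0,0,0,0.65]
    - [0,3,0,0,0,0,0.65]

```text
t: 16.2
ee_pos: [0.4603, -0.2821, 0.0633]
tcp_rot: [-0.706, 0.001, 0.001, 0.708]
wrist_force: [-0.8, 0.1, 0.1]
finger_gap: 0.0601
```

Emit:
jog_arm:
  series:
    - [0,3,-0.1,0,0,0,0.65]
    - [0,5.3,-0.1,0,0,0,0.65]
    - [0,5.5,-0.1,0,0,0,0.65]
    - [0,5.5,-0.1,0,0,0,0.1]
    - [0,5.5,-0.1,0,0,0,0.1]

```text
t: 16.82
ee_pos: [0.4619, -0.2847, 0.0115]
tcp_rot: [0.708, 0.001, 0.001, -0.707]
wrist_force: [1.1, -0.1, 0.6]
finger_gap: 0.0449
```

Emit:
jog_arm:
  series:
    - [0,0,0,0,0,0,0.1]
    - [0,0,0,0,0,0,0.1]
    - [0,-3,0,0,0,0,0.1]
    - [0,-7,0,0,0,0,0.1]
    - [0,-10,0,0,0,0,0.1]

```text
t: 17.45
ee_pos: [0.4612, -0.2841, 0.1117]
tcp_rot: [0.707, 0.0, 0.0, -0.707]
wrist_force: [0.4, -0.1, -1.5]
finger_gap: 0.0296
```

Emit:
jog_arm:
  series:
    - [2,0,4,0,0,0,0.1]
    - [4,0,8,0,0,0,0.1]
    - [6,0,12,0,0,0,0.1]
    - [8,0,16,0,0,0,0.1]
    - [10,0,20,0,0,0,0.1]

```text
t: 18.08
ee_pos: [0.5613, -0.0826, 0.11]
tcp_rot: [-0.707, 0.0, 0.0, 0.707]
wrist_force: [-0.1, 0.0, -1.5]
finger_gap: 0.0294
```

Emit:
jog_arm:
  series:
    - [2,0,3,0,0,0,0.1]
    - [3.6,0,5,0,0,0,0.1]
    - [3.6,0,5,0,0,0,0.1]
    - [3.6,3,5,0,0,0,0.1]
    - [3.6,5,5,0,0,0,0.1]

```text
t: 18.7
ee_pos: [0.5957, -0.0346, 0.0585]
tcp_rot: [0.707, -0.001, -0.0, -0.707]
wrist_force: [0.2, -0.6, -2.1]
finger_gap: 0.0299
```

Emit:
jog_arm:
  series:
    - [0,0,0,0,0,0,0.1]
    - [0,2,0,0,0,0,0.1]
    - [0,3.5,0,0,0,0,0.1]
    - [0,4.1,0,0,0,0,0.1]
    - [0,4.5,0,0,0,0,0.1]

```text
t: 19.32
ee_pos: [0.5964, -0.034, 0.0157]
tcp_rot: [-0.707, 0.001, 0.001, 0.707]
wrist_force: [-16.4, 1.4, 29.9]
finger_gap: 0.0296
```

Emit:
jog_arm:
  series:
    - [0,0,0,0,0,0,0.1]
    - [0,0,0,0,0,0,0.54]
    - [0,0,0,0,0,0,0.54]
    - [0,0,0,0,0,0,0.54]
    - [0,-2,0,0,0,0,0.54]

```text
t: 19.95
ee_pos: [0.5952, -0.0338, 0.0338]
tcp_rot: [-0.707, 0.001, 0.001, 0.707]
wrist_force: [-0.9, 0.3, -0.5]
finger_gap: 0.05
```

Emit:
jog_arm:
  series:
    - [0,-5,0,0,0,0,0.65]
    - [0,-9,0,0,0,0,0.65]
    - [-5,-9,5,0,0,0,0.65]
    - [-9,-9,9,0,0,0,0.65]
    - [-13,-9,13,0,0,0,0.65]

```text
t: 20.58
ee_pos: [0.4661, 0.0971, 0.1267]
tcp_rot: [-0.707, -0.001, -0.001, 0.707]
wrist_force: [-0.4, 0.5, 0.1]
finger_gap: 0.0604
```

```bash
cat > look.py <<'E'
from h import *
import sys
s=env.sense(); print(s["t"],s["ee_pos"].round(4),s["finger_gap"])
p=env.capture("top"); C=cloud(p)
P=C.reshape(-1,3)
def tray(c,yaw,hmin):
    d=P[:,:2]-c; ca,sa=np.cos(yaw),np.sin(yaw); x=d[:,0]*ca+d[:,1]*sa; y=-d[:,0]*sa+d[:,1]*ca
    for sgn in(1,-1):
        k=(abs(x)<.045)&(y*sgn>0)&(abs(y)<.06)&(P[:,2]>hmin)&(P[:,2]<.075)
        if k.sum()>5:
            cc,r=cv2.minEnclosingCircle(np.c_[x[k],y[k]].astype(np.float32)); print("tray xy",np.round(cc,4),"r",round(r,4),"top",np.percentile(P[k,2],90).round(3),k.sum())
tray([.600,-.006],np.radians(-9),.018); tray([.632,-.214],np.radians(9),.018)
cv2.imwrite(sys.argv[1],cv2.resize(p["color"][130:250,150:370],None,fx=3.5,fy=3.5,interpolation=cv2.INTER_CUBIC))
E
python3 look.py pics/b.png
```

```text
20.575 [0.4661 0.0971 0.1267] 0.06035648774120134
tray xy [0.0009 0.0288] r 0.0156 top 0.055 90
tray xy [ 0.0025 -0.0293] r 0.0155 top 0.054 89
tray xy [0.0018 0.0264] r 0.015 top 0.032 76
tray xy [ 0.0019 -0.0296] r 0.0152 top 0.032 81
```

View pics/b.png

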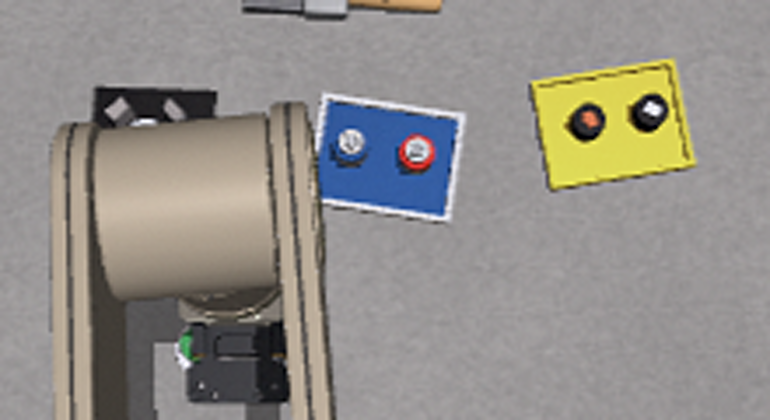

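The objectives stand in the blue tray at crop (350,145) and (417,153), and the mounts in the yellow tray at (587,121) and (650,113). All four are upright and within about 30 mm of the tray centres. The holder is next.

Emit:
jog_arm:
  series:
    - [-3.6,0,5.5,0,0,0,0.65]
    - [-3.6,2,5.5,0,0,0,0.65]
    - [-3.6,4,5.5,0,0,0,0.65]
    - [-3.6,4,5.5,0,0,0,0.65]
    - [-3.6,4,5.5,0,0,0,0.65]

```text
t: 21.25
ee_pos: [0.4318, 0.151, 0.0865]
tcp_rot: [-0.707, -0.0, -0.001, 0.707]
wrist_force: [0.2, 1.1, 0.2]
finger_gap: 0.0602
```

Emit:
jog_arm:
  series:
    - [0,2,0,0,0,0,0.65]
    - [0,4,0,0,0,0,0.65]
    - [0,4.4,0,0,0,0,0.65]
    - [0,4.4,0,0,0,0,0.65]
    - [0,4.4,0,0,0,0,0.65]

```text
t: 21.88
ee_pos: [0.4319, 0.1511, 0.0423]
tcp_rot: [-0.707, -0.001, -0.001, 0.707]
wrist_force: [0.2, -0.0, 0.2]
finger_gap: 0.0602
```

Emit:
jog_arm:
  series:
    - [0,0,0,0,0,0,0.1]
    - [0,0,0,0,0,0,0.1]
    - [0,0,0,0,0,0,0.1]
    - [0,0,0,0,0,0,0.1]
    - [0,0,0,0,0,0,0.1]

```text
t: 22.5
ee_pos: [0.4308, 0.151, 0.0411]
tcp_rot: [0.707, -0.0, -0.0, -0.707]
wrist_force: [-1.1, -0.9, 0.9]
finger_gap: 0.0294
```

Emit:
jog_arm:
  series:
    - [0,-3,0,0,0,0,0.1]
    - [0,-6,0,0,0,0,0.1]
    - [0,-9,0,0,0,0,0.1]
    - [3,-9,1,0,0,0,0.1]
    - [6,-9,2,0,0,0,0.1]

```text
t: 23.12
ee_pos: [0.492, 0.1713, 0.1316]
tcp_rot: [-0.707, -0.0, -0.001, 0.707]
wrist_force: [-1.0, -0.4, -1.7]
finger_gap: 0.0291
```

Emit:
jog_arm:
  series:
    - [4,0,1,0,0,0,0.1]
    - [8,0,2,0,0,0,0.1]
    - [11,0,3,0,0,0,0.1]
    - [11.9,0,3.3,0,0,0,0.1]
    - [11.9,0,3.3,0,0,0,0.1]

```text
t: 23.75
ee_pos: [0.6094, 0.2039, 0.1303]
tcp_rot: [0.707, -0.0, -0.001, -0.707]
wrist_force: [0.0, -0.2, -1.4]
finger_gap: 0.0292
```

```bash
python3 - <<'E'
from h import *
s=env.sense(); print(s["t"],s["ee_pos"].round(4),s["finger_gap"])
p=env.capture("scene"); C=cloud(p)
P=C.reshape(-1,3)
k=(abs(P[:,0]-.61)<.04)&(abs(P[:,1]-.204)<.04)
for a,b in((.080,.100),(.1,.125)):
    q=P[k&(P[:,2]>a)&(P[:,2]<b)]; print(a,len(q),q.min(0).round(3),q.max(0).round(3))
cv2.imwrite("pics/c.png",cv2.resize(p["color"][160:290,270:400],None,fx=4.5,fy=4.5,interpolation=cv2.INTER_CUBIC))
E
```

```text
23.75 [0.6094 0.2039 0.1303] 0.02916229663059371
0.08 210 [0.586 0.178 0.088] [0.636 0.23  0.1  ]
0.1 134 [0.607 0.19  0.1  ] [0.627 0.219 0.125]
```

View pics/c.png

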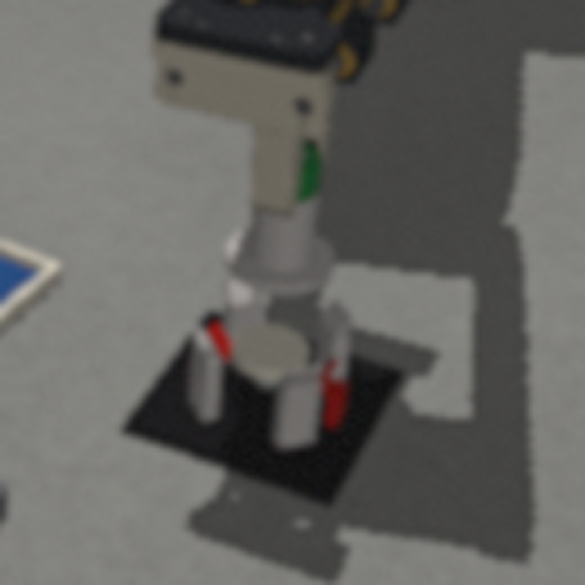

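The holder hangs level over the carrier: its flange at crop (282,260) sits above the platform at (272,350), centred between the guides. Next I lower it and press.

Emit:
jog_arm:
  series:
    - [0,1.5,0,0,0,0,0.1]
    - [0,3,0,0,0,0,0.1]
    - [0,4,0,0,0,0,0.1]
    - [0,4.6,0,0,0,0,0.1]
    - [0,4.6,0,0,0,0,0.1]

```text
t: 24.42
ee_pos: [0.6095, 0.2039, 0.0843]
tcp_rot: [0.707, -0.0, -0.0, -0.707]
wrist_force: [0.7, -0.2, -0.7]
finger_gap: 0.0295
```

Emit:
jog_arm:
  series:
    - [0,0.5,0,0,0,0,0.1]
    - [0,1,0,0,0,0,0.1]
    - [0,1.4,0,0,0,0,0.1]
    - [0,1.7,0,0,0,0,0.1]
    - [0,1.7,0,0,0,0,0.1]

```text
t: 25.05
ee_pos: [0.6107, 0.2042, 0.0688]
tcp_rot: [-0.707, -0.001, -0.001, 0.707]
wrist_force: [0.8, 0.4, 4.0]
finger_gap: 0.0294
```

Emit:
jog_arm:
  series:
    - [0,0.3,0,0,0,0,0.1]
    - [0,0.6,0,0,0,0,0.1]
    - [0,0.9,0,0,0,0,0.1]
    - [0,1.1,0,0,0,0,0.1]
    - [0,1.1,0,0,0,0,0.1]

```text
t: 25.68
ee_pos: [0.6107, 0.2042, 0.0579]
tcp_rot: [-0.707, -0.001, -0.001, 0.707]
wrist_force: [-0.1, -0.4, 5.8]
finger_gap: 0.0292
```

Emit:
jog_arm:
  series:
    - [0,0.1,0,0,0,0,0.1]
    - [0,0.1,0,0,0,0,0.1]
    - [0,0.1,0,0,0,0,0.1]
    - [0,0.1,0,0,0,0,0.1]
    - [0,0.1,0,0,0,0,0.1]

```text
t: 26.3
ee_pos: [0.6107, 0.2042, 0.0571]
tcp_rot: [-0.707, -0.001, -0.001, 0.707]
wrist_force: [-0.6, 0.2, 4.8]
finger_gap: 0.0294
```

Emit:
jog_arm:
  series:
    - [0,0.1,0,0,0,0,0.65]
    - [0,0.1,0,0,0,0,0.65]
    - [0,0.1,0,0,0,0,0.65]
    - [0,-1,0,0,0,0,0.65]
    - [0,-3,0,0,0,0,0.65]

```text
t: 26.92
ee_pos: [0.6093, 0.2038, 0.0864]
tcp_rot: [0.707, -0.001, -0.001, -0.707]
wrist_force: [-0.2, 0.3, 0.0]
finger_gap: 0.0601
```

Emit:
jog_arm:
  series:
    - [0,-5,0,0,0,0,0.65]
    - [-3,-9,-3,0,0,0,0.65]
    - [-7,-9,-7,0,0,0,0.65]
    - [-12,-9,-12,0,0,0,0.65]
    - [-17,-9,-17,0,0,0,0.65]

```text
t: 27.55
ee_pos: [0.4509, 0.0445, 0.178]
tcp_rot: [0.707, 0.001, 0.001, -0.707]
wrist_force: [1.7, -0.9, 0.9]
finger_gap: 0.0605
```

Emit:
jog_arm:
  series:
    - [0,0,-4,0,0,0,0.65]
    - [0,0,-9,0,0,0,0.65]
    - [0,0,-13,0,0,0,0.65]
    - [0,0,-18,0,0,0,0.65]
    - [0,0,-18,0,0,0,0.65]

```text
t: 28.18
ee_pos: [0.4518, -0.1375, 0.178]
tcp_rot: [0.708, -0.001, 0.002, -0.706]
wrist_force: [0.5, 0.3, 0.2]
finger_gap: 0.0601
```

```bash
python3 look.py pics/d.png; python3 - <<'E'
from h import *
for cam in("top","scene"):
    p=env.capture(cam); P=cloud(p).reshape(-1,3)
    k=(abs(P[:,0]-.61)<.02)&(abs(P[:,1]-.204)<.02)&(P[:,2]>.06)
    q=P[k]; print(cam,len(q),np.percentile(q[:,2],[50,95,100]).round(4),q.mean(0).round(4))
cv2.imwrite("pics/e.png",cv2.resize(p["color"][130:290,130:400],None,fx=2.8,fy=2.8,interpolation=cv2.INTER_CUBIC))
E
```

```text
28.175 [ 0.4518 -0.1375  0.178 ] 0.06013768585122655
tray xy [0.0005 0.0286] r 0.0157 top 0.054 90
tray xy [ 0.0023 -0.0287] r 0.0155 top 0.055 91
tray xy [ 0.003  -0.0311] r 0.0146 top 0.032 42
top 91 [0.0788 0.0821 0.0847] [0.6096 0.2026 0.0775]
scene 184 [0.0772 0.0802 0.0815] [0.6166 0.2062 0.0738]
```

View pics/e.png

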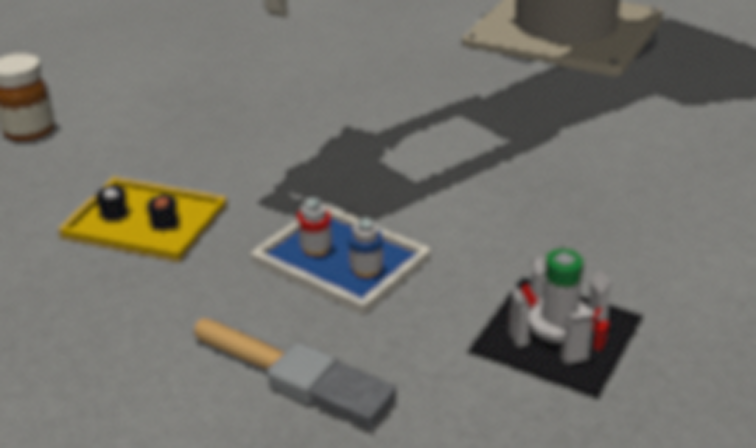

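The scene crop shows the holder low in the carrier at (563,300), with both red catches over its flange. All four parts stand in their trays, and the jar hasn't moved. I'll do a quick tilt check and then hand in.

```bash
python3 - <<'E'
from h import *
q=[]
for _ in range(3):
    P=cloud(env.capture("top")).reshape(-1,3)
    q.append(P[(np.hypot(P[:,0]-.6096,P[:,1]-.2026)<.014)&(P[:,2]>.072)])
q=np.vstack(q); a=np.linalg.lstsq(np.c_[q[:,:2]-q[:,:2].mean(0),np.ones(len(q))],q[:,2],rcond=None)[0]
print("slope,height",a.round(3),len(q)); s=env.sense(); print(s["wrist_force"].round(1))
if np.hypot(*a[:2])<.12 and a[2]<.0835: print("finish",env.finish_job())
E
```

```text
slope,height [0.04  0.031 0.079] 205
[-0.3  0.1 -0.3]
the job is handed in; nothing more can be done
finish None
```

The job is done and handed in at about 28 s of the 122 s allowed. `finish_job` gives no verdict, so I don't know how it was judged.

- **Trays:** Both objectives stand in the blue-lined tray and both mounts in the yellow tray. They are about 26–31 mm from centre along the tray's long side (limit 49 mm) and under 4 mm across it. All four look upright in the last picture.
- **Holder:** I then pressed it into the carrier, with its underside estimated at about 15 mm, and let go. Its top stayed at about 79 mm, so its underside is at about 17 mm; uncaught, its top would be at 100 mm. Both red catches appear to be over the flange. Its top face tilts about 0.05 rad (limit 0.12), and its centre is within about 2 mm of the axis.
- **Robot and bystanders:** The arm is clear of everything. It never worked near the beaker or the jar. The jar looks unmoved in the last picture, and I did not look at the beaker again.

**Checks that were off:**
- Setting down the red-banded objective gave a brief 30 N push on the tray floor, well under the limit.
- In the last top-camera check the arm hid part of the yellow tray, so only one mount was measured there. The scene camera showed both upright.

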